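# Release a test panel from the clamp board and index it

### The job

Swing the clamp bar of the panel board up until it stands upright, then, without lifting the steel test panel off the board, push it by its upturned lip along the guide rails to the left, out from under the bar, until its front edge is level with the pointer of the black index clip. Then swing the empty clamp bar back down flat and let go; leave the stopwatch and the sample jar where they are.

Things in the scene. Friction and masses are not known exactly. Their poses are not given: they have to be found in the camera images.
- panel_board: Fixed grey board, top 18 mm above the worktop. Origin at worktop height; +y: the way the panel is to slide (roughly robot's left), +x roughly away from the robot. Reaches x -72 to 72, y -122 to 147 mm. Two guide rails along y at x = +-41.5 mm, 10 mm wide, 6 mm high; the 73 mm channel between them is open at both ends, no end stop. Hinge cheeks at x 62, y -45 mm, 42 mm high.
- clamp_bar (a joint): Angle of the clamp bar about its hinge on the board's far side, axis along board y: 0 = closed, flat across the panel; grows as the handle swings up and away from the robot; pi/2 = upright, stop at 2.0. Stiff hinge: stays where it is left, about 2 N at the handle moves it. Aluminium bar 22 mm wide, 14 mm thick; closed, it is 3 mm above the panel's face, so the lip cannot pass under it.
- bar_hinge (a point): Point on the clamp bar's hinge axis, midway across the bar: board x = 62, y = -45, z = 32 mm.
- bar_handle (a point): Grip point of the bar's grey round handle, 14 mm in diameter, 56 mm long, with an 18 mm collar at its outer end, 26 mm beyond this point. 156 mm from the hinge axis, straight along the bar; when closed 22 mm outside the board's near edge and 32 mm above the worktop. Its frame turns with the bar: x along the bar to the hinge, y along the hinge axis.
- test_panel: Loose plain steel panel, 70 mm (x) by 120 mm (y) by 4 mm, 0.1 to 0.2 kg, lying in the channel, its rear half under the bar. Origin at the centre of its underside; axes as the board's. Along its rear end (-y) stands an upturned lip, full width, 5 mm thick, its top 16 mm above the panel's underside (34 mm above the worktop).
- panel_lip (a point): Middle of the rear (outer, -y) face of the panel's lip, 12 mm above the panel's underside and 60 mm behind its origin: push here towards +y. The panel stops where pushing stops.
- panel_front (a point): Middle of the upper front edge (+y end) of the panel, 60 mm ahead of its origin.
- pointer (a point): Tip of the pointer of the index clip: a fixed black block, 16 mm square, on the far guide rail near the left end of the board; its place along the rail varies. Axes as the board's. The pointer lies across the channel's far edge, 30 mm from the channel's middle, 29 mm above the worktop; the panel passes under it. Stop the panel's front edge at the pointer's y along the board.
- stopwatch: Dark round stopwatch, 73x58x14 mm, lying left of the board; a bystander. Origin at the centre of its underside.
- sample_jar: Pale sample jar with white screw lid, 57 mm across, 67 mm high, farther left; a bystander. Origin at the centre of its underside.
Things that resemble listed ones, but are neither listed nor needed, are in the scene too. There is more than one size of the test_panel; the job needs the larger.

How it is judged:
By the outcome, as a careful person would: the job done as asked, in the order asked, and still so for the second after the job is handed in, with the robot touching nothing.
It also fails if it takes over 72 s, if anything falls off the work surface, if the arm or the gripper's body presses on something with over 40 N, if the wrist force passes 120 N, or if a joint passes its speed limit or range.

### The arm

A 6-joint arm with a two-finger parallel gripper is mounted at the origin on a cart in front of the work surface, level with it; the furniture and walls round the work are solid. World frame = base frame: x ahead of the robot, y to its left, z up, the work surface at z = 0. Lengths are in mm, angles in degrees, forces in N, time in s.
With the tool pointing down it reaches from about 350 to 850 mm from the base axis. Payload 8.1 kg.
Tool frame: the origin (TCP) lies between the finger pads; the fingertips stand 22 mm ahead of it and the grasp point (between the pads) lies 3 mm ahead of it; z points along the fingers, y is the line along which they close (so a half turn about z gives the same grasp; the last joint's range is limited). The gripper opens to 85 mm and grips with 20 to 120 N. Pads are 22 mm wide; open, the fingers measure 114 mm over their backs; the gripper's body (76 mm by 85 mm) begins 54 mm behind the grasp point. The pads swing forward as they close: fully open they stand 13 mm farther back than shut.
Start: joints at [66.154, 7.471, 85.268, -0, 87.261, -4.893], TCP at [194.858, 567.482, 253.292] pointing down, gripper open.
Joint ranges: [-169.43, 169.43], [-51.17, 129.36], [1.28, 143.12], [-76.62, 256.62], [0, 156.53], [-152.29, 152.29]. Speed limits (degrees/s): [136.94, 136.94, 159.86, 180, 180, 180].

### API

Orientations are given as [roll, pitch, yaw] about the fixed x, y, z axes, in that order (R = Rz(yaw) Ry(pitch) Rx(roll)).
In Python, from bench import r, vision gives the robot as it stands.
- The arm moves only by the tool step_arm, never from a script. Its argument "targets" is a list that holds one entry, the list of rows, each a list of 6 numbers: the shift along the world's x, y, z in mm, then the turn, a rotation vector about the world's x, y, z in rad. In form: [[[x, y, z, rx, ry, rz], ...]]. A call has 1 to 12 rows; each row is the pose to reach, as a shift and turn from the pose commanded when the call began; what a row does not reach only later rows make up. A row lasts 1/12 s, in which the tool goes at most 41.7 mm and 7.16 degrees, less where a joint would pass 70% of its speed; a pose out of reach is approached as far as the arm can. A call with a gripper value outside its range is refused whole. "fingers" is the gripper's target within -1 to 1 (shut at 1, half-way at 0, fully open at -1), set as the call begins (left out, the last holds). The fingers move at their own pace and stop on an object; "newtons" is the grip in N (left out, the last holds). Time passes only in rows, so rows that repeat a pose let the fingers close. It gives the time, the measured TCP pose, the force, the opening and the grip force at its end, in the units of the state.
- r.sense(): the state, without advancing time (a new reading comes with each control period).
- vision.snapshot(name): name is "scene" or "top" or "wrist"; returns a dict with "img" (420x560x3 uint8, blue, green, red), "mtx" (3x3 intrinsics, pixels), "eye" and "attitude" of the camera in the world. Camera axes: x right, y up, looking along -z (the intrinsics and any distortion apply to the point x, -y, -z); pixel columns grow to the right and rows downward; lengths in mm; the calibration is good to about 2 mm. A picture is of the moment at which its call begins. There is no depth.
- r.hand_in(): hands the job in; it is judged then, once.
The state is a dict: "time": time; "joint_pos": joint angles; "qd": joint speeds; "joint_efforts": joint torques, N m; "tool_pos": TCP position; "tcp_rot": TCP orientation; "ft_force": force on the tool from outside, world axes, zero at the start; "wrist_torque": the same for the moment, N m; "finger_gap": finger opening in mm; "grip_force": force on a finger pad.
Only numpy, scipy, OpenCV 4.12 (cv2) and the standard library are available. Lean on these libraries where they do the work, as an engineer would, in place of code of your own. Each camera call takes 0.05 s, during which the arm holds its last target. There are 200 camera calls.

## Working session

There is one attempt and no reset: what is moved stays moved. The work goes in short steps, Python scripts to look and compute and a tool call to move; the robot and the scene stay as the last step left them, time stands still between calls to the robot, and variables do not carry over. Pictures are saved under pics/ and viewed, at most 10 in all, crops included, and the job is handed in when it is done.

Besides the shell and the picture viewer there is one more tool, called after ">>>" as name(argument=value, ...), one argument or row to a line, values as JSON. step_arm: Moves the arm, as the interface text tells. Its arguments: {"type":"object","properties":{"targets":{"type":"array"},"fingers":{"type":"number"},"newtons":{"type":"number"}},"required":["targets"]}

```bash
mkdir -p pics; cat > h.py <<'E'
import numpy as np, cv2
from bench import r, vision
def snap(n,f):
    s=vision.snapshot(n); cv2.imwrite('pics/'+f+'.png',s['img']); np.savez('pics/'+f+'.npz',**{k:np.array(v) for k,v in s.items()}); return s
def load(f): return dict(np.load('pics/'+f+'.npz'))
def Rm(a):
    a=np.array(a,float)
    if a.shape==(3,3): return a
    from scipy.spatial.transform import Rotation as R
    return R.from_euler('xyz',a,degrees=True).as_matrix()
def pix(s,u,v,z):
    d=Rm(s['attitude'])@(np.array([1,-1,-1])*(np.linalg.inv(s['mtx'])@[u,v,1])); e=np.array(s['eye']); return e+d*(z-e[2])/d[2]
def proj(s,p):
    c=Rm(s['attitude']).T@(np.array(p,float)-s['eye']); q=s['mtx']@(c*[1,-1,-1]); return q[:2]/q[2]
E
python3 - <<'E'
from h import *
a=snap('top','top1');b=snap('scene','scene1')
for s in(a,b): print({k:v for k,v in s.items() if k!='img'})
print(r.sense())
E
```

```text
{'mtx': array([[524.27963843,   0.        , 271.46903141],
       [  0.        , 524.27963843, 209.75842064],
       [  0.        ,   0.        ,   1.        ]]), 'eye': array([ 411.43996467,  -97.53683801, 1235.57859651]), 'attitude': array([  3.74379289,  -0.70931688, -90.73902869])}
{'mtx': array([[398.99843293,   0.        , 283.78398686],
       [  0.        , 398.99843293, 207.47774165],
       [  0.        ,   0.        ,   1.        ]]), 'eye': array([ 115.86567601, -782.37807418,  969.25641583]), 'attitude': array([ 39.70403034,   0.45880587, -30.91533443])}
{'time': 0.1, 'joint_pos': array([ 6.61547820e+01,  7.51365179e+00,  8.53243464e+01, -6.18158641e-04,
        8.72612445e+01, -4.89372499e+00]), 'qd': array([-0.00360084, -0.11896834, -0.08735815,  0.05675622, -0.01384028,
       -0.01279462]), 'joint_efforts': array([ 1.39932970e-03, -5.70962691e+01, -5.01933897e+01, -1.56953975e-04,
        8.43538670e-03, -5.39689961e-05]), 'tool_pos': array([194.65956106, 567.05037859, 252.30684414]), 'tcp_rot': array([-1.79901066e+02, -7.85102728e-03,  1.61048530e+02]), 'ft_force': array([ 0.17930146,  0.0056163 , -1.36036315]), 'wrist_torque': array([ 0.00353034, -0.02138673,  0.05373616]), 'grip_force': 0.0, 'finger_gap': 85.34598919255}
```

View pics/top1.png

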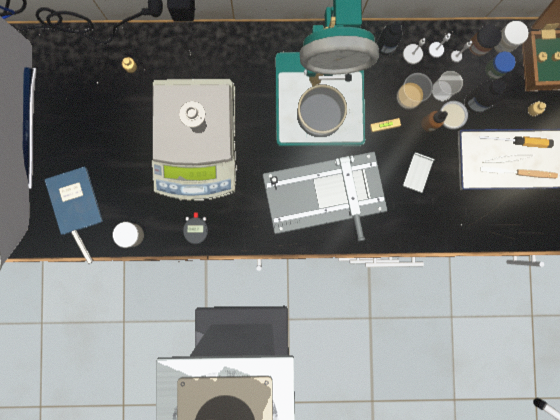

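View pics/scene1.png

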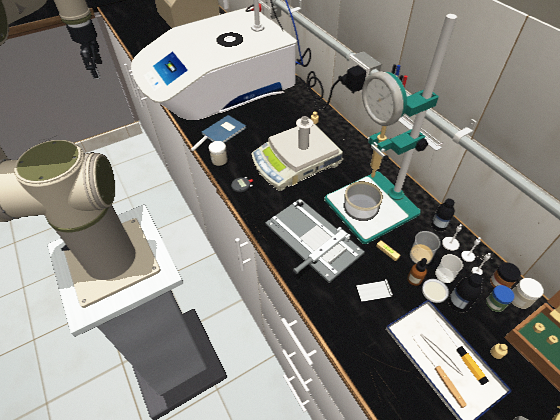

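```bash
python3 - <<'E'
from h import *
i=load('top1')['img'][145:250,255:395]
cv2.imwrite('pics/c1.png',cv2.resize(i,(800,600),interpolation=cv2.INTER_CUBIC))
E
```

```text
(no output)
```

View pics/c1.png

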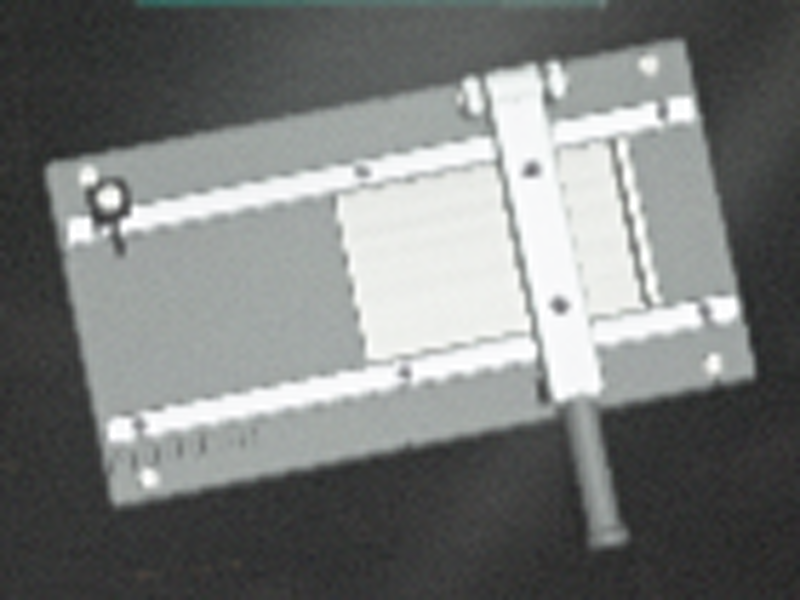

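```bash
cat >> h.py <<'E'
def fitb(s,C):
    P=np.array([pix(s,255+u/5.714,145+v/5.714,18)[:2] for u,v in C]); B=np.array([[72,147],[72,-122],[-72,-122],[-72,147.]])
    pc=P.mean(0);bc=B.mean(0);H=(B-bc).T@(P-pc);th=np.arctan2(H[0,1]-H[1,0],H[0,0]+H[1,1]);R=np.array([[np.cos(th),-np.sin(th)],[np.sin(th),np.cos(th)]])
    t=pc-R@bc; return th,R,t,P-(B@R.T+t)
E
python3 - <<'E'
from h import *
s=load('top1')
th,R,t,res=fitb(s,[(47,163),(685,40),(755,378),(115,505)])
print(np.degrees(th),t,res.round(1))
for n,u,v,z in [('ptr',121,252,29),('f1',337,197,22),('f2',368,360,22),('lip1',630,140,34),('lip2',662,303,34),('handle end',610,545,32),('bar c',577,395,39)]:
    p=pix(s,255+u/5.714,145+v/5.714,z); print(n,p.round(1),(R.T@(p[:2]-t)).round(1))
for n,b in [('hinge',(62,-45)),('handle',(-94,-45)),('ptr30',(30,120))]: print(n,(R@b+t).round(1))
for n,u,v,z in [('watch',196,230,10),('jar',127,235,67),('ringstand',320,143,10),('gauge',340,55,150)]: print(n,pix(s,u,v,z).round())
E
```

```text
10.396124621667013 [ 532.32957229 -251.9969359 ] [[-0.6 -1. ]
 [-1.2  0.6]
 [ 0.9  1.5]
 [ 0.9 -1. ]]
ptr [ 537.9 -125.    29. ] [ 28.4 123.9]
f1 [ 560.2 -213.6   22. ] [34.3 32.8]
f2 [ 493.4 -225.    22. ] [-33.4  33.6]
lip1 [ 580.6 -331.6   34. ] [ 33.1 -87. ]
lip2 [ 514.2 -342.9   34. ] [-34.2 -86.2]
handle end [ 417.  -319.9   32. ] [-125.7  -46. ]
bar c [ 477.2 -306.8   39. ] [-64.1 -44. ]
hinge [ 601.4 -285.1]
handle [ 448.  -313.2]
ptr30 [ 540.2 -128.6]
watch [446.  63.  10.]
jar [435. 208.  67.]
ringstand [ 648. -231.   10.]
gauge [ 809. -261.  150.]
```

>>> step_arm(
  targets=[
    [[25, -35, 0, 0, 0, -0.1], [60, -75, 0, 0, 0, -0.21], [95, -115, 0, 0, 0, -0.33], [130, -155, 0, 0, 0, -0.45], [165, -195, 0, 0, 0, -0.57], [195, -235, 0, 0, 0, -0.69], [225, -275, 0, 0, 0, -0.81], [250, -315, 0, 0, 0, -0.93], [270, -350, 0, 0, 0, -1.05], [280, -390, 0, 0, 0, -1.17], [285, -430, 0, 0, 0, -1.29], [285, -465, 0, 0, 0, -1.4]],
  ],
  fingers=-0.2,
  newtons=20,
)

```text
time: 1.1
tool_pos: [468.8, 154.5, 252.9]
tcp_rot: [-180.0, 0.0, 80.5]
ft_force: [1.8, 0.5, 0.2]
finger_gap: 51.1
grip_force: 0.0
```

>>> step_arm(
  targets=[
    [[0, -35, 0, 0, 0, -0.1], [0, -70, 0, 0, 0, -0.21], [0, -105, 0, 0, 0, -0.32], [0, -140, 0, 0, 0, -0.43], [0, -180, 0, 0, 0, -0.54], [-5, -220, 0, 0, 0, -0.65], [-10, -260, 0, 0, 0, -0.76], [-15, -300, -10, 0, 0, -0.87], [-22, -340, -30, 0, 0, -0.98], [-30, -375, -60, 0, 0, -1.1], [-36, -405, -95, 0, 0, -1.2], [-36, -416, -110, 0, 0, -1.229]],
  ],
)

```text
time: 2.1
tool_pos: [430.5, -261.6, 141.2]
tcp_rot: [-180.0, 0.1, 10.0]
ft_force: [1.4, 0.2, -0.7]
finger_gap: 51.5
grip_force: 0.0
```

>>> step_arm(
  targets=[
    [[0, 0, 0, 0, 0, 0], [0, 0, 0, 0, 0, 0], [0, 0, 0, 0, 0, 0], [0, 0, 0, 0, 0, 0]],
  ],
)

```text
time: 2.43
tool_pos: [433.3, -259.2, 144.9]
tcp_rot: [179.9, -0.1, 10.5]
ft_force: [0.8, -0.3, -0.5]
finger_gap: 51.2
grip_force: 0.0
```

```bash
python3 - <<'E'
from h import *
snap('wrist','w1'); s=r.sense(); print(s['tool_pos'],s['tcp_rot'],s['joint_pos'])
E
```

```text
[ 433.43933881 -259.21725274  145.07280824] [ 1.79892510e+02 -1.18862593e-01  1.05179846e+01] [-3.67097080e+01 -2.89247310e+00  1.07465175e+02  1.47414959e-02
  7.52676763e+01  4.27686900e+01]
```

View pics/w1.png

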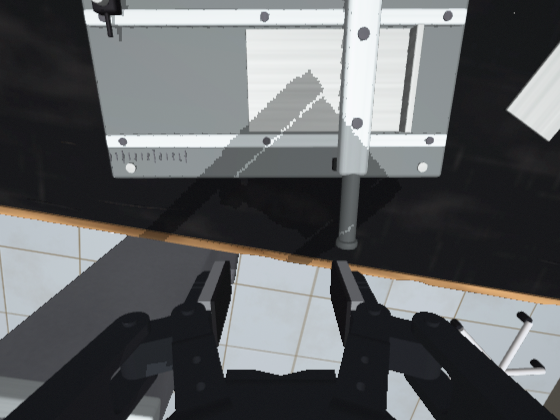

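```bash
python3 - <<'E'
from h import *
s=load('w1')
th=np.radians(10.396);R=np.array([[np.cos(th),-np.sin(th)],[np.sin(th),np.cos(th)]]);t=np.array([532.33,-252.0])
for n,u,v,z in [('ptr',110,37,29),('front',246,30,22),('front2',248,131,22),('lip top rear',422,25,34),('lip2',411,131,34),('handle',348.5,215,32),('collarend',346,249,32),('cNR',439,176,18),('cNL',114,178,18)]:
    p=pix(s,u,v,z); print(n,p.round(1),(R.T@(p[:2]-t)).round(1))
# dial gauge triangulation
a=load('top1');b=load('scene1')
def ray(s,u,v): e=s['eye'];d=pix(s,u,v,0)-e; return e,d/np.linalg.norm(d)
for pa,pb in [((340,55),(382,98)),((322,110),(362,195))]:
    e1,d1=ray(a,*pa);e2,d2=ray(b,*pb)
    k=np.linalg.lstsq(np.c_[d1,-d2],e2-e1,rcond=None)[0];print(e1+k[0]*d1,e2+k[1]*d2)
E
```

```text
ptr [ 538.7 -121.6   29. ] [ 29.8 127.1]
front [ 561.2 -211.7   22. ] [35.7 34.4]
front2 [ 493.6 -223.3   22. ] [-32.9  35.2]
lip top rear [ 583.  -327.9   34. ] [ 36.2 -83.8]
lip2 [ 516.2 -342.    34. ] [-32.1 -85.6]
handle [ 444.1 -313.7   32. ] [-97.9 -44.8]
collarend [ 414.5 -319.2   32. ] [-128.   -44.8]
cNR [ 486.3 -382.5   18. ] [ -68.8 -120. ]
cNL [ 436.3 -120.4   18. ] [-70.7 146.8]
[ 711.54527578 -221.14874595  416.60611169] [ 712.36821223 -221.65231671  416.98367619]
[ 707.82495575 -228.18949606   86.01994068] [ 708.1303713  -228.35964688   86.11802288]
```

>>> step_arm(
  targets=[
    [[4, -15, 0, 0, 0, 0], [8, -35, 0, 0, 0, 0], [11, -55, 0, 0, 0, 0], [11, -55, 0, 0, 0, 0], [11, -55, -20, 0, 0, 0], [11, -55, -40, 0, 0, 0], [11, -55, -40, 0, 0, 0], [11, -55, -40, 0, 0, 0]],
  ],
)

```text
time: 3.15
tool_pos: [443.0, -313.1, 103.1]
tcp_rot: [-179.9, 0.1, 10.5]
ft_force: [0.3, -0.0, 1.0]
finger_gap: 51.2
grip_force: 0.0
```

>>> step_arm(
  targets=[
    [[-10, -2, 0, 0, 0, 0], [-22, -4, 0, 0, 0, 0], [-22, -4, -15, 0, 0, 0], [-22, -4, -35, 0, 0, 0], [-22, -4, -55, 0, 0, 0], [-22, -4, -70, 0, 0, 0], [-22, -4, -70, 0, 0, 0], [-22, -4, -70, 0, 0, 0]],
  ],
)

```text
time: 3.82
tool_pos: [420.4, -318.6, 33.7]
tcp_rot: [-180.0, 0.0, 10.4]
ft_force: [0.4, -0.6, 0.3]
finger_gap: 51.1
grip_force: 0.0
```

>>> step_arm(
  targets=[
    [[0, 0, 0, 0, 0, 0], [0, 0, 0, 0, 0, 0], [0, 0, 0, 0, 0, 0], [0, 0, 0, 0, 0, 0], [0, 0, 0, 0, 0, 0], [0, 0, 0, 0, 0, 0], [0, 0, 0, 0, 0, 0], [0, 0, 0, 0, 0, 0]],
  ],
  fingers=1,
  newtons=25,
)

```text
time: 4.48
tool_pos: [421.6, -317.2, 34.9]
tcp_rot: [-179.9, -0.0, 10.4]
ft_force: [-3.1, 11.7, 13.4]
finger_gap: 16.3
grip_force: 24.1
```

>>> step_arm(
  targets=[
    [[1, 0, 16, 0, 0, 0], [3, 0.5, 32, 0, 0, 0], [6, 1, 47, 0, 0, 0], [11, 2, 62, 0, 0, 0], [17, 3, 77, 0, 0, 0], [24, 4.5, 91, 0, 0, 0], [32.5, 6, 104.5, 0, 0, 0], [42, 7.5, 117, 0, 0, 0], [52.5, 9.5, 128.5, 0, 0, 0], [52.5, 9.5, 128.5, 0, 0, 0], [52.5, 9.5, 128.5, 0, 0, 0]],
  ],
)

```text
time: 5.4
tool_pos: [473.7, -307.3, 163.2]
tcp_rot: [-179.9, 0.0, 10.5]
ft_force: [-6.8, 8.8, 4.8]
finger_gap: 16.0
grip_force: 25.0
```

>>> step_arm(
  targets=[
    [[11.5, 2, 10.7, 0, 0, 0], [24, 4.5, 20.4, 0, 0, 0], [37, 7, 29, 0, 0, 0], [51, 9.5, 36.2, 0, 0, 0], [65.5, 12, 42.3, 0, 0, 0], [80.5, 14.5, 47.1, 0, 0, 0], [95.5, 17.5, 50.5, 0, 0, 0], [111, 20.5, 52.6, 0, 0, 0], [126.5, 23, 53.3, 0, 0, 0], [132, 24, 53.3, 0, 0, 0], [132, 24, 53.3, 0, 0, 0], [132, 24, 53.3, 0, 0, 0]],
  ],
)

```text
time: 6.4
tool_pos: [607.0, -282.3, 217.2]
tcp_rot: [-179.9, -0.1, 10.6]
ft_force: [-1.6, 11.5, 8.2]
finger_gap: 16.4
grip_force: 26.4
```

```bash
python3 - <<'E'
from h import *
snap('scene','s2')
i=load('s2')['img'][130:320,220:440]
cv2.imwrite('pics/c2.png',cv2.resize(i,None,fx=3.1,fy=3.1,interpolation=cv2.INTER_CUBIC))
E
```

```text
(no output)
```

View pics/c2.png

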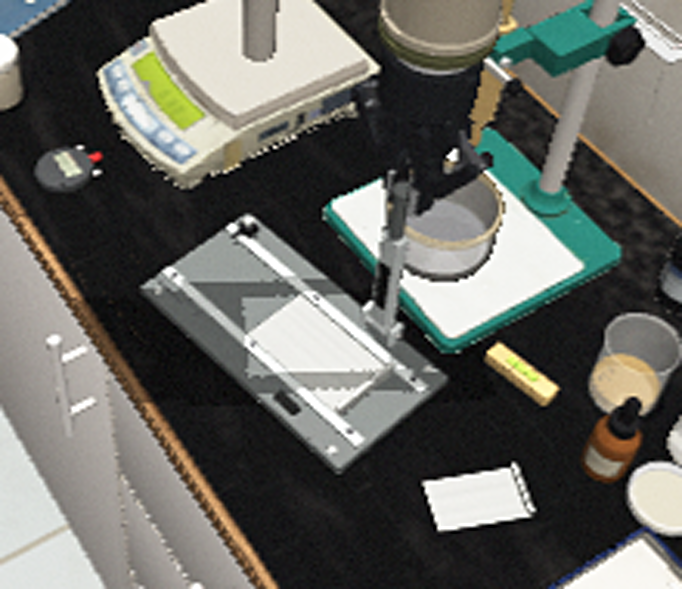

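>>> step_arm(
  targets=[
    [[0, 0, 0, 0, 0, 0], [0, 0, 0, 0, 0, 0], [0, 0, 0, 0, 0, 0], [0, 0, 0, 0, 0, 0], [0, 0, 0, 0, 0, 0], [-10, -2, 0, 0, 0, 0], [-30, -5.5, 0, 0, 0, 0], [-55, -10, 0, 0, 0, 0], [-80, -14.5, 0, 0, 0, 0], [-85, -35, 0, 0, 0, 0.1], [-85, -60, 0, 0, 0, 0.22], [-85, -85, 0, 0, 0, 0.34]],
  ],
  fingers=-0.2,
)

```text
time: 7.45
tool_pos: [520.0, -370.8, 215.5]
tcp_rot: [180.0, -0.0, 30.2]
ft_force: [0.3, -0.7, -0.3]
finger_gap: 51.2
grip_force: 0.0
```

>>> step_arm(
  targets=[
    [[5, -5, -10, 0, 0, 0.12], [10, -5, -20, 0, 0, 0.24], [15, -5, -30, 0, 0, 0.36], [20, -5, -40, 0, 0, 0.48], [20, -5, -50, 0, 0, 0.6], [20, -5, -60, 0, 0, 0.72], [20, -5, -70, 0, 0, 0.84], [20, -5, -80, 0, 0, 0.96], [20, -5, -90, 0, 0, 1.08], [20, -5, -100, 0, 0, 1.2], [20, -5, -100, 0, 0, 1.228], [20, -5, -100, 0, 0, 1.228]],
  ],
  fingers=1,
)

```text
time: 8.45
tool_pos: [540.0, -374.8, 113.9]
tcp_rot: [-179.9, -0.1, 100.3]
ft_force: [0.6, 0.9, -0.6]
finger_gap: 0.2
grip_force: 0.0
```

>>> step_arm(
  targets=[
    [[0, 0, 0, 0, 0, 0], [0, 0, 0, 0, 0, 0], [0, 0, 0, 0, 0, 0]],
  ],
)

```text
time: 8.7
tool_pos: [541.0, -375.4, 115.8]
tcp_rot: [180.0, 0.0, 100.2]
ft_force: [-0.1, -0.3, 0.4]
finger_gap: -0.1
grip_force: 0.0
```

```bash
python3 - <<'E'
from h import *
s=r.sense();print(s['tool_pos'],s['tcp_rot'])
snap('wrist','w2');snap('top','t2')
E
```

```text
[ 540.97402057 -375.37217737  115.76421673] [1.79962406e+02 4.77733304e-02 1.00185799e+02]
```

View pics/w2.png

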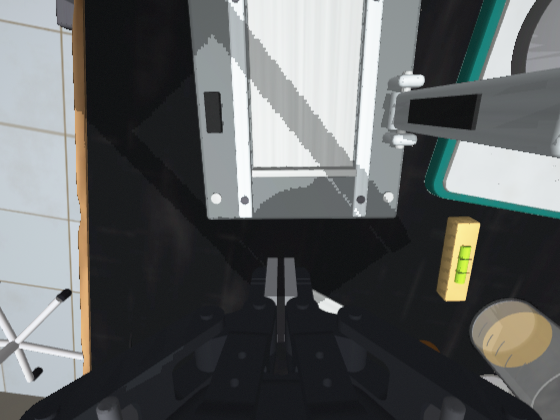

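>>> step_arm(
  targets=[
    [[0, 0, -20, 0, 0, 0], [0, 0, -45, 0, 0, 0], [0, 0, -63, 0, 0, 0], [0, 0, -70, 0, 0, 0], [0, 0, -70, 0, 0, 0], [-1, 5, -70, 0, 0, 0], [-2, 11, -70, 0, 0, 0], [-3, 17, -70, 0, 0, 0], [-4, 22, -70, 0, 0, 0], [-4.5, 25, -70, 0, 0, 0], [-5, 28, -70, 0, 0, 0], [-5.5, 31, -70, 0, 0, 0]],
  ],
)

```text
time: 9.8
tool_pos: [535.6, -344.2, 45.9]
tcp_rot: [180.0, 0.1, 100.3]
ft_force: [-0.3, -2.0, 1.4]
finger_gap: 0.1
grip_force: 1.2
```

>>> step_arm(
  targets=[
    [[-1, 5, 0, 0, 0, 0], [-2, 11, 0, 0, 0, 0], [-3, 17, 0, 0, 0, 0], [-4.2, 23, 0, 0, 0, 0], [-5.3, 29, 0, 0, 0, 0], [-6.4, 35, 0, 0, 0, 0], [-7.5, 41, 0, 0, 0, 0], [-8.6, 47, 0, 0, 0, 0], [-9.7, 53, 0, 0, 0, 0], [-10.5, 57, 0, 0, 0, 0], [-11, 60, 0, 0, 0, 0], [-11, 60, 0, 0, 0, 0]],
  ],
)

```text
time: 10.8
tool_pos: [523.9, -283.0, 44.8]
tcp_rot: [-180.0, -0.1, 100.3]
ft_force: [-0.6, -0.7, 0.8]
finger_gap: 0.3
grip_force: 0.0
```

```bash
python3 - <<'E'
from h import *
s=r.sense();print(s['tool_pos'],s['tcp_rot'],s['ft_force'])
snap('wrist','w3');snap('top','t3')
a=load('w3')['img'][0:200,80:480]; b=load('t3')['img'][145:250,255:395]
cv2.imwrite('pics/c3.png',np.vstack([cv2.resize(a,(580,290),interpolation=cv2.INTER_CUBIC),cv2.resize(b,(580,310),interpolation=cv2.INTER_CUBIC)]))
E
```

```text
[ 523.93843208 -283.00515692   44.77106737] [-1.79974026e+02 -5.72046544e-02  1.00283628e+02] [-0.62605541 -0.71151036  0.79989445]
```

View pics/c3.png

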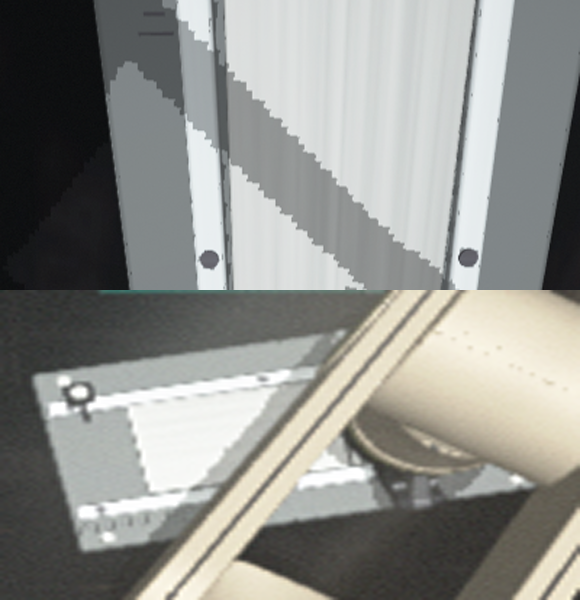

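```bash
python3 - <<'E'
from h import *
s=load('t3')
th=np.radians(10.396);R=np.array([[np.cos(th),-np.sin(th)],[np.sin(th),np.cos(th)]]);t=np.array([532.33,-252.0])
for n,u,v,z in [('ptr',88,419,29),('f1',128,407,22),('f2',150,490,22)]:
    p=pix(s,255+u*140/580,145+(v-290)*105/310,z); print(n,(R.T@(p[:2]-t)).round(1))
i=s['img'][152:217,255:315]
cv2.imwrite('pics/c4.png',cv2.resize(i,None,fx=9,fy=9,interpolation=cv2.INTER_CUBIC))
E
```

```text
ptr [ 29.3 123.6]
f1 [35.  99.4]
f2 [-31.6 100.1]
```

View pics/c4.png

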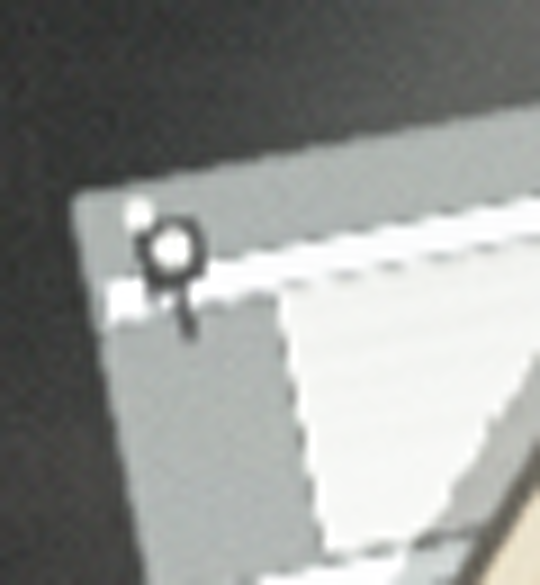

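```bash
cat >> h.py <<'E'
th=np.radians(10.396);R0=np.array([[np.cos(th),-np.sin(th)],[np.sin(th),np.cos(th)]]);T0=np.array([532.33,-252.0])
def prof(s,x,ys,z):
    g=cv2.cvtColor(s['img'],cv2.COLOR_BGR2GRAY).astype(np.float32)
    m=np.array([proj(s,np.append(R0@[x,y]+T0,z)) for y in ys],np.float32)
    return cv2.remap(g,m[None,:,0],m[None,:,1],cv2.INTER_LINEAR)[0]
def meas(s,ylo=60,yhi=140,xs=(-20,-10,0,10,20)):
    out=[]
    for x in xs:
        ys=np.arange(ylo,yhi,.25);p=prof(s,x,ys,22);hi,lo=np.percentile(p,90),np.percentile(p,10);out.append(ys[np.where(p>(hi+lo)/2)[0][-1]])
    ptr=[]
    for x in (27,29,31,33):
        ys=np.arange(116,132,.25);p=prof(s,x,ys,29);w=np.clip(np.median(p)-12-p,0,None);ptr.append((round(float((w*ys).sum()/max(w.sum(),1e-6)),2),round(float(w.max()))))
    return out,ptr
E
python3 - <<'E'
from h import *
print(meas(load('top1'),10,60)); print(meas(load('t2'),10,60)); print(meas(load('t3'),75,112))
E
```

```text
([np.float64(34.75), np.float64(34.5), np.float64(33.75), np.float64(33.75), np.float64(34.25)], [(124.7, 4), (125.12, 35), (124.9, 54), (124.86, 55)])
([np.float64(34.75), np.float64(34.5), np.float64(33.75), np.float64(33.75), np.float64(34.25)], [(124.75, 7), (125.02, 39), (124.94, 56), (124.92, 56)])
([np.float64(102.0), np.float64(101.75), np.float64(100.0), np.float64(100.25), np.float64(100.75)], [(124.85, 7), (125.11, 36), (124.99, 53), (124.94, 58)])
```

>>> step_arm(
  targets=[
    [[-0.7, 4, 0, 0, 0, 0], [-1.6, 9, 0, 0, 0, 0], [-2.5, 14, 0, 0, 0, 0], [-3.3, 18, 0, 0, 0, 0], [-3.7, 20, 0, 0, 0, 0], [-4, 21.5, 0, 0, 0, 0], [-4, 21.5, 0, 0, 0, 0], [-4, 21.5, 0, 0, 0, 0], [-4, 21.5, 0, 0, 0, 0]],
  ],
)

```text
time: 11.65
tool_pos: [520.3, -262.5, 45.2]
tcp_rot: [180.0, -0.0, 100.3]
ft_force: [-0.1, 0.3, -0.1]
finger_gap: -0.1
grip_force: 0.0
```

```bash
python3 - <<'E'
from h import *
s=snap('top','t4');print(meas(s,90,137,(-30,-20,-10,0,10,20)));q=r.sense();print(q['tool_pos'],R0.T@(q['tool_pos'][:2]-T0))
E
```

```text
([np.float64(122.5), np.float64(123.25), np.float64(123.25), np.float64(121.75), np.float64(121.5), np.float64(122.25)], [(126.2, 12), (125.82, 31), (125.54, 54), (125.33, 70)])
[ 520.29761282 -262.63416063   45.18749075] [-13.75380374  -8.28834098]
```

>>> step_arm(
  targets=[
    [[-0.2, 1, 0, 0, 0, 0], [-0.3, 1.8, 0, 0, 0, 0], [-0.4, 2.5, 0, 0, 0, 0], [-0.4, 2.5, 0, 0, 0, 0], [-0.4, 2.5, 0, 0, 0, 0]],
  ],
)

```text
time: 12.12
tool_pos: [519.9, -260.0, 45.2]
tcp_rot: [180.0, 0.0, 100.3]
ft_force: [0.3, -1.5, 0.7]
finger_gap: 0.1
grip_force: 0.4
```

```bash
python3 - <<'E'
from h import *
s=snap('top','t5');print(meas(s,90,137,(-30,-20,-10,0,10,20)));q=r.sense();print(q['tool_pos'],R0.T@(q['tool_pos'][:2]-T0),q['ft_force'])
i=s['img'][152:217,255:315]
cv2.imwrite('pics/c5.png',cv2.resize(i,None,fx=9,fy=9,interpolation=cv2.INTER_CUBIC))
E
```

```text
([np.float64(125.25), np.float64(125.0), np.float64(123.75), np.float64(123.75), np.float64(124.0), np.float64(124.75)], [(127.74, 23), (126.87, 38), (126.18, 45), (125.98, 55)])
[ 519.8601628  -260.0745114    45.16665088] [-13.72218268  -5.69177271] [-0.4384477  -0.68082911  0.02417161]
```

View pics/c5.png

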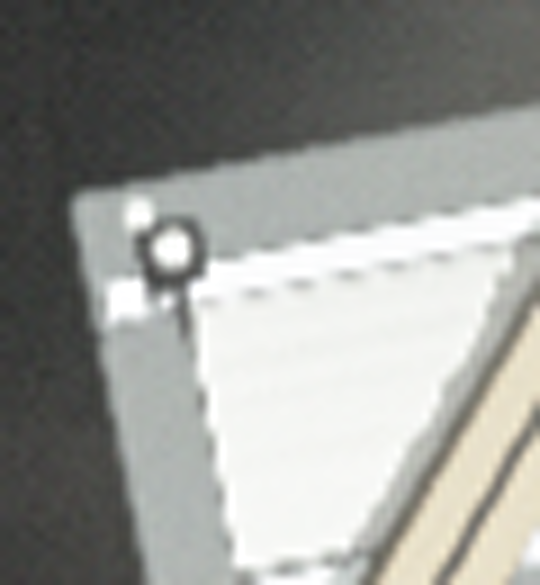

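```bash
python3 - <<'E'
from h import *
for f,lo,hi in [('top1',18,50),('t2',18,50),('t3',85,117),('t4',106,138),('t5',109,141)]:
    s=load(f);ys=np.arange(lo,hi,.25)
    xs=np.arange(-30,16,1.); P=np.mean([prof(s,x,ys,22) for x in xs],0)
    h=np.median(P[:20]);l=np.median(P[-20:]) 
    print(f,round(lo+((P-l)/(h-l)).sum()*.25,2),round(h),round(l))
ys=np.arange(116,134,.5)
print(np.c_[ys,np.mean([prof(load('top1'),x,ys,29) for x in (29,30,31,32,33)],0).round(),np.mean([prof(load('t5'),x,ys,29) for x in (29,30,31,32,33)],0).round(),np.mean([prof(load('t5'),x,ys,22) for x in (-12,-8,-4,0,4,8,12)],0).round()])
E
```

```text
top1 34.57 238 167
t2 34.63 245 180
t3 101.13 246 181
t4 122.7 246 179
t5 124.45 246 179
[[116.  160.  243.  245. ]
 [116.5 159.  243.  245. ]
 [117.  159.  243.  246. ]
 [117.5 160.  244.  246. ]
 [118.  160.  244.  246. ]
 [118.5 160.  244.  246. ]
 [119.  161.  245.  246. ]
 [119.5 161.  245.  246. ]
 [120.  160.  245.  246. ]
 [120.5 160.  245.  246. ]
 [121.  159.  245.  247. ]
 [121.5 155.  242.  247. ]
 [122.  146.  231.  247. ]
 [122.5 133.  216.  246. ]
 [123.  121.  202.  239. ]
 [123.5 109.  188.  229. ]
 [124.  101.  174.  215. ]
 [124.5 100.  161.  201. ]
 [125.  101.  149.  188. ]
 [125.5 101.  137.  182. ]
 [126.  104.  128.  178. ]
 [126.5 112.  131.  177. ]
 [127.  124.  141.  177. ]
 [127.5 135.  151.  177. ]
 [128.  146.  161.  177. ]
 [128.5 155.  170.  178. ]
 [129.  158.  173.  178. ]
 [129.5 159.  174.  178. ]
 [130.  160.  176.  179. ]
 [130.5 161.  177.  179. ]
 [131.  162.  178.  179. ]
 [131.5 161.  178.  179. ]
 [132.  161.  178.  179. ]
 [132.5 160.  178.  179. ]
 [133.  160.  177.  179. ]
 [133.5 159.  177.  179. ]]
```

>>> step_arm(
  targets=[
    [[-0.2, 0.9, 0, 0, 0, 0], [-0.2, 0.9, 0, 0, 0, 0], [-0.2, 0.9, 0, 0, 0, 0], [1, -4, 0, 0, 0, 0], [2.5, -14, 0, 0, 0, 0], [0, -16, 20, 0, 0, 0], [-5, -20, 45, 0, 0, 0], [-10, -25, 75, 0, 0, 0], [-15, -30, 110, 0, 0, 0], [-15, -34, 145, 0, 0, 0], [-12, -38, 172, 0, 0, 0], [-12, -38, 172, 0, 0, -0.1]],
  ],
)

```text
time: 13.17
tool_pos: [510.8, -301.5, 225.5]
tcp_rot: [179.5, 0.4, 94.6]
ft_force: [0.5, 0.1, 1.9]
finger_gap: -0.4
grip_force: 0.0
```

>>> step_arm(
  targets=[
    [[0, 0, 0, 0, 0, -0.12], [0, 0, 0, 0, 0, -0.24], [0, 0, 0, 0, 0, -0.36], [0, 0, 0, 0, 0, -0.48], [0, 0, 0, 0, 0, -0.6], [0, 0, 0, 0, 0, -0.72], [0, 0, 0, 0, 0, -0.84], [0, 0, 0, 0, 0, -0.96], [0, 0, 0, 0, 0, -1.08], [0, 0, 0, 0, 0, -1.2], [0, 0, 0, 0, 0, -1.32], [0, 0, 0, 0, 0, -1.44]],
  ],
  fingers=-0.2,
)

```text
time: 14.17
tool_pos: [507.8, -298.8, 217.1]
tcp_rot: [-180.0, 0.0, 11.7]
ft_force: [-0.4, 0.3, 0.8]
finger_gap: 51.1
grip_force: 0.0
```

>>> step_arm(
  targets=[
    [[0, 0, 0, 0, 0, -0.03], [0, 0, 0, 0, 0, -0.03], [0, 0, 0, 0, 0, -0.03]],
  ],
)

```text
time: 14.42
tool_pos: [507.8, -298.6, 217.0]
tcp_rot: [-180.0, 0.0, 10.4]
ft_force: [-0.1, 0.3, 0.7]
finger_gap: 51.3
grip_force: 0.0
```

```bash
python3 - <<'E'
from h import *
s=snap('top','t6');q=r.sense();print(q['tool_pos'],q['tcp_rot'],q['ft_force'],R0.T@(q['tool_pos'][:2]-T0))
ys=np.arange(110,142,.25)
for xs in (range(-30,16),range(-30,-10),range(0,22)):
    P=np.mean([prof(s,x,ys,22) for x in xs],0);h=np.median(P[:20]);l=np.median(P[-20:]);print(110+((P-l)/(h-l)).sum()*.25,h,l)
E
```

```text
[ 507.76968217 -298.4615571   217.03249092] [-1.79996115e+02  6.74668050e-03  1.03853212e+01] [-0.61869757  0.86039795  0.63284861] [-32.54114761 -41.26692637]
125.32541 243.99011 176.50677
125.570915 244.76068 176.83533
125.18049 242.94928 176.3309
```

>>> step_arm(
  targets=[
    [[20, 3, 0, 0, 0, 0], [45, 7, 0, 0, 0, 0], [70, 11, 0, 0, 0, 0], [90, 14, 0, 0, 0, 0], [98.5, 15.5, 0, 0, 0, 0], [98.5, 15.5, 0, 0, 0, 0], [98.5, 15.5, 0, 0, 0, 0]],
  ],
)

```text
time: 15.05
tool_pos: [605.9, -282.6, 216.6]
tcp_rot: [-180.0, 0.1, 10.4]
ft_force: [0.0, -0.0, 0.4]
finger_gap: 51.4
grip_force: 0.0
```

>>> step_arm(
  targets=[
    [[0, 0, 0, 0, 0, 0], [0, 0, 0, 0, 0, 0], [0, 0, 0, 0, 0, 0], [0, 0, 0, 0, 0, 0], [0, 0, 0, 0, 0, 0], [0, 0, 0, 0, 0, 0], [0, 0, 0, 0, 0, 0], [0, 0, 0, 0, 0, 0]],
  ],
  fingers=1,
  newtons=25,
)

```text
time: 15.72
tool_pos: [606.3, -282.2, 217.4]
tcp_rot: [-180.0, -0.0, 10.3]
ft_force: [-2.2, 4.7, 3.4]
finger_gap: 16.6
grip_force: 24.5
```

>>> step_arm(
  targets=[
    [[-6, -1, 0, 0, 0, 0], [-21, -4, -0.7, 0, 0, 0], [-36.5, -6.5, -2.8, 0, 0, 0], [-51.5, -9.5, -6.2, 0, 0, 0], [-66.5, -12, -11, 0, 0, 0], [-81, -14.5, -17, 0, 0, 0], [-95, -17, -24.3, 0, 0, 0], [-108, -19.5, -33, 0, 0, 0], [-120.5, -22, -42.6, 0, 0, 0], [-132, -24, -53.3, 0, 0, 0], [-132, -24, -53.3, 0, 0, 0]],
  ],
)

```text
time: 16.63
tool_pos: [471.7, -307.3, 161.2]
tcp_rot: [-180.0, 0.2, 10.2]
ft_force: [1.9, -1.9, -3.6]
finger_gap: 16.1
grip_force: 24.8
```

>>> step_arm(
  targets=[
    [[-10.5, -2, -11.5, 0, 0, 0], [-20, -3.5, -24, 0, 0, 0], [-28.5, -5, -37.5, 0, 0, 0], [-35.5, -6.5, -51.5, 0, 0, 0], [-41.5, -7.5, -66.5, 0, 0, 0], [-46.5, -8.5, -81.5, 0, 0, 0], [-49.5, -9, -97, 0, 0, 0], [-51.5, -9.5, -112.5, 0, 0, 0], [-52.5, -9.5, -128.5, 0, 0, 0], [-52.5, -9.5, -130, 0, 0, 0], [-52.5, -9.5, -130, 0, 0, 0], [-52.5, -9.5, -130, 0, 0, 0]],
  ],
)

```text
time: 17.63
tool_pos: [421.5, -316.7, 34.1]
tcp_rot: [180.0, 0.1, 10.3]
ft_force: [-3.5, -4.6, -1.4]
finger_gap: 16.3
grip_force: 25.9
```

>>> step_arm(
  targets=[
    [[0, 0, -1.5, 0, 0, 0], [0, 0, -3, 0, 0, 0], [0, 0, -3, 0, 0, 0]],
  ],
)

```text
time: 17.88
tool_pos: [421.7, -316.8, 32.2]
tcp_rot: [179.9, 0.0, 10.3]
ft_force: [-8.5, -0.6, 8.4]
finger_gap: 16.5
grip_force: 26.4
```

>>> step_arm(
  targets=[
    [[0, 0, 0, 0, 0, 0], [0, 0, 0, 0, 0, 0], [0, 0, 0, 0, 0, 0], [0, 0, 0, 0, 0, 0], [0, 0, 0, 0, 0, 0], [0, 0, 10, 0, 0, 0], [0, 0, 30, 0, 0, 0], [0, 0, 60, 0, 0, 0], [-10, 20, 90, 0, 0, 0], [-20, 50, 115, 0, 0, 0], [-20, 80, 130, 0, 0, 0], [-20, 90, 130, 0, 0, 0]],
  ],
  fingers=-0.2,
)

```text
time: 18.88
tool_pos: [403.3, -224.6, 165.6]
tcp_rot: [179.8, -0.3, 10.3]
ft_force: [0.2, -0.7, 0.0]
finger_gap: 51.1
grip_force: 0.0
```

```bash
python3 - <<'E'
from h import *
s=snap('top','t7');b=snap('scene','s7');print(r.sense()['ft_force'])
ys=np.arange(110,142,.25)
P=np.mean([prof(s,x,ys,22) for x in range(-30,16)],0);h=np.median(P[:20]);l=np.median(P[-20:]);print(110+((P-l)/(h-l)).sum()*.25)
a=s['img'][140:260,170:400];c=b['img'][160:300,220:390];o=load('scene1')['img'][160:300,220:390]
q=np.hstack([cv2.resize(x,(364,300),interpolation=cv2.INTER_CUBIC) for x in (o,c)])
cv2.imwrite('pics/c7.png',np.vstack([cv2.resize(a,(728,300)),q]))
E
```

```text
[-0.48288149 -1.02675389 -0.51416494]
125.39765
```

View pics/c7.png

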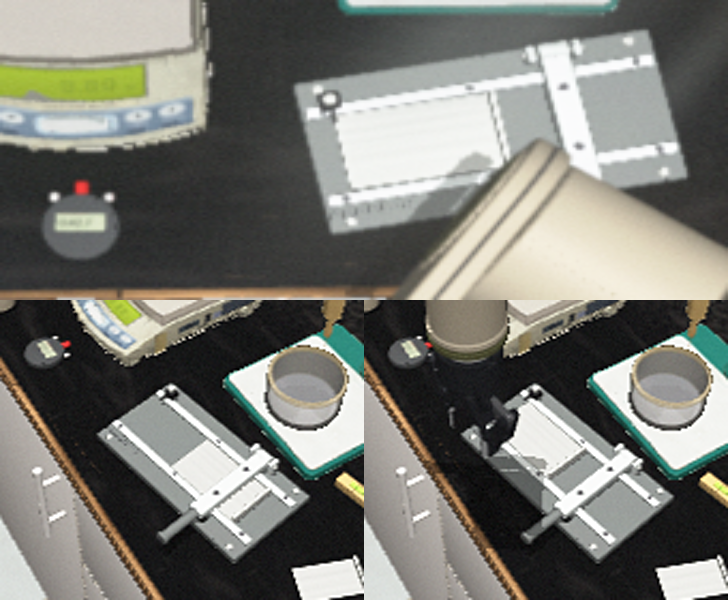

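```bash
python3 - <<'E'
from h import *
a=load('scene1')['img'];b=load('s7')['img']
g=[cv2.cvtColor(x,cv2.COLOR_BGR2GRAY)[255:276,290:325].astype(np.float32) for x in (a,b)]
print(cv2.phaseCorrelate(*g), abs(g[0]-g[1]).mean())
r.hand_in()
E
```

```text
((0.0517402931338502, -0.2321461412540362), 0.9580800152487225) 8.02585
the job is handed in; nothing more can be done
```

I handed the job in at about 19 s. I swung the clamp bar upright, pushed the panel along the rails until its front edge measured about 0.4 mm past the pointer, then closed the bar flat and let go. The stopwatch and sample jar were not touched.

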